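# Put the picture-hanging hardware back in its trays

### The job

Tidy the hanging hardware away: stand one chrome rail slider upright in each of the two square bays of the teal tray, stand one brass coat peg upright in each of the two round wells of the grey hook case, and lay the small hammer flat on the floor of the T-shaped black tray with its head in the wide bay and its handle in the long narrow one. Leave the glass paperweight and the tape measure where they are.

Things in the scene. Friction and masses are not known exactly. Their poses are not given: they have to be found in the camera images.
- slider_1: chrome picture rail slider standing on its foot, one of two alike, 60 g: foot block 40 (own x) x 26 (y) x 14 mm high with an upright hanging tab on its middle, 22 (x) x 12 mm thick (y), top 44 mm above the underside, a dark round eye on its wide faces. Origin: centre of the underside, z up, x along the foot's long side.
- slider_2: chrome picture rail slider standing on its foot, one of two alike, 60 g: foot block 40 (own x) x 26 (y) x 14 mm high with an upright hanging tab on its middle, 22 (x) x 12 mm thick (y), top 44 mm above the underside, a dark round eye on its wide faces. Origin: centre of the underside, z up, x along the foot's long side.
- peg_1: brass coat peg standing upright, one of two alike, 50 g: round base 32 mm diameter x 7 mm, stem 14 mm diameter, round knob 22 mm diameter from 30 to 46 mm above the underside. Origin: centre of the underside, z up.
- peg_2: brass coat peg standing upright, one of two alike, 50 g: round base 32 mm diameter x 7 mm, stem 14 mm diameter, round knob 22 mm diameter from 30 to 46 mm above the underside. Origin: centre of the underside, z up.
- hammer: small hammer lying flat on its side, 180 g: light wooden handle 20 mm wide (own y) x 22 mm high, butt 103 mm behind the origin (-x); dark steel head across it (72 mm along y, 24 x 24 mm thick), centred 50 mm ahead of the origin, front at +62 mm. Origin: on the underside, in the handle's middle line; z up, +x from handle towards head. Balance point 15 to 20 mm ahead of the origin.
- parts_tray: fixed teal plastic open tray, 80 (own x) x 164 (y) x 16 mm high, walls and floor 4 mm; a dividing wall in its middle makes two nearly square bays, 72 (x) x 76 mm (y) inside, centred at y = +40 and -40 mm; bay floors 4 mm up, walls and divider top at 16 mm. Origin: centre of the underside, z up.
- hook_case: fixed grey plastic case insert, 76 (own x) x 160 (y) x 16 mm high, with two round wells 57 mm in diameter at x = 0, y = +40 and -40 mm, floors 4 mm up, rims at 16 mm; a thin pale lid, 5 mm thick, lies open flat along its +x side (to x = 87 mm). Origin: centre of the insert's underside, z up.
- hammer_tray: fixed T-shaped tray, black walls, grey floor 4 mm up, walls 4 mm thick, top at 12 mm; wide head bay inside from x = 26 to 74 mm, 96 mm across (y), open to the narrow handle bay from x = -115 to 26 mm, 44 mm across. Laid properly, the hammer has its origin right above this origin and its x along this x. Origin: underside, in the middle line; z up, +x from narrow to wide bay.
- paperweight: bystander: glass dome paperweight, 56 mm diameter x 34 mm high, loose; origin: centre of the underside
- tape_measure: bystander: black tape measure, 54 x 54 x 30 mm with a yellow disc on top, loose; origin: centre of the underside

How it is judged:
At the end, for the whole second after the job is handed in: A slider upright on each teal bay's floor, a peg on each well's floor (3 mm, tilt < 0.15); hammer flat on the T tray's floor (3 mm, tilt < 0.06), head in the wide bay, origin within 18 mm along, 16 across; all released, at rest; paperweight and tape measure moved < 15 mm (((x of slider_1 in the frame of parts_tray between -0.03 and 0.03 m and y of slider_1 in the frame of parts_tray between 0.01 and 0.074 m and z of slider_1 in the frame of parts_tray between 0.001 and 0.007 m and angle between each of slider_1, slider_2's own z axis and vertical below 0.15 rad and x of slider_2 in the frame of parts_tray between -0.03 and 0.03 m and y of slider_2 in the frame of parts_tray between -0.074 and -0.01 m and z of slider_2 in the frame of parts_tray between 0.001 and 0.007 m) or (x of slider_1 in the frame of parts_tray between -0.03 and 0.03 m and y of slider_1 in the frame of parts_tray between -0.074 and -0.01 m and z of slider_1 in the frame of parts_tray between 0.001 and 0.007 m and angle between each of slider_1, slider_2's own z axis and vertical below 0.15 rad and x of slider_2 in the frame of parts_tray between -0.03 and 0.03 m and y of slider_2 in the frame of parts_tray between 0.01 and 0.074 m and z of slider_2 in the frame of parts_tray between 0.001 and 0.007 m)) and ((x of peg_1 in the frame of hook_case between -0.016 and 0.016 m and y of peg_1 in the frame of hook_case between 0.024 and 0.056 m and z of peg_1 in the frame of hook_case between 0.001 and 0.007 m and angle between each of peg_1, peg_2's own z axis and vertical below 0.15 rad and x of peg_2 in the frame of hook_case between -0.016 and 0.016 m and y of peg_2 in the frame of hook_case between -0.056 and -0.024 m and z of peg_2 in the frame of hook_case between 0.001 and 0.007 m) or (x of peg_1 in the frame of hook_case between -0.016 and 0.016 m and y of peg_1 in the frame of hook_case between -0.056 and -0.024 m and z of peg_1 in the frame of hook_case between 0.001 and 0.007 m and angle between each of peg_1, peg_2's own z axis and vertical below 0.15 rad and x of peg_2 in the frame of hook_case between -0.016 and 0.016 m and y of peg_2 in the frame of hook_case between 0.024 and 0.056 m and z of peg_2 in the frame of hook_case between 0.001 and 0.007 m)) and x of hammer in the frame of hammer_tray between -0.018 and 0.018 m and y of hammer in the frame of hammer_tray between -0.016 and 0.016 m and z of hammer in the frame of hammer_tray between 0.001 and 0.007 m and angle between hammer's own z axis and vertical below 0.06 rad and angle between the x axis of hammer and the x axis of hammer_tray, either way round below 0.3 rad and linear speed of each of slider_1, slider_2, peg_1, peg_2, hammer below 0.02 m/s and angular speed of each of slider_1, slider_2, peg_1, peg_2, hammer below 0.2 rad/s and distance of each of paperweight, tape_measure from where it was at the start of the episode below 0.015 m); the robot touches nothing.
It fails at once if the glass paperweight is pushed more than 25 mm or tipped (distance of paperweight from where it was at the start of the episode above 0.025 m or angle between paperweight's own z axis and vertical above 0.4 rad).
It fails at once if the tape measure is pushed more than 25 mm or tipped (distance of tape_measure from where it was at the start of the episode above 0.025 m or angle between tape_measure's own z axis and vertical above 0.4 rad).
It also fails if it takes over 115 s, if anything falls off the work surface, if the arm or the gripper's body presses on something with over 40 N, if the wrist force passes 120 N, or if a joint passes its speed limit or range.

### The arm

A 7-joint arm with a two-finger parallel gripper is mounted at the origin on the work surface. World frame = base frame: x ahead of the robot, y to its left, z up, the work surface at z = 0. Lengths are in m, angles in rad, forces in N, time in s.
With the tool pointing down it reaches from about 0.425 to 0.925 m from the base axis. Payload 6.8 kg.
Tool frame: the origin (TCP) lies at the very end of the fingers, on their centre line; the grasp point (between the pads) lies 19 mm behind it; z points along the fingers, y is the line along which they close (so a half turn about z gives the same grasp; the last joint's range is limited). The gripper opens to 88 mm and grips with 3 to 60 N. Pads are 20 mm wide; open, the fingers measure 115 mm over their backs; the gripper's body (75 mm by 178 mm) begins 61 mm behind the grasp point.
Start: joints at [0.995, 0.477, 0.022, 1.555, -0.011, 1.109, -0.083], TCP at [0.304, -0.602, 0.223] pointing down, gripper open.
Joint ranges: [-2.96, 2.96], [-0.34, 2.1], [-1.41, 1.46], [0.24, 2.44], [-1.37, 4.51], [0.17, 1.92], [-2.96, 2.96]. Speed limits (rad/s): [2.39, 2.39, 3.14, 3.14, 3.14, 3.14, 3.14].

### API

Orientations are given as a rotation vector (axis times angle).
In Python, from cell import bot gives the robot as it stands.
- The arm moves only by the tool move_arm, never from a script. Its argument "deltas" is one flat list of numbers, 7 for each row, row after row: the closure, from 0 (fully open) to 1 (shut), then the shift along the tool's x, y, z in cm, then the turn, a rotation vector about the tool's x, y, z in rad. A call has 1 to 10 rows; each row is the pose to reach, as a shift and turn from the pose commanded when the call began, along the tool's axes at that moment; what a row does not reach only later rows make up. A row lasts 1/8 s, in which the tool goes at most 62.5 mm and 10.7 degrees, less where a joint would pass 70% of its speed; a pose out of reach is approached as far as the arm can. A call with a gripper value outside its range is refused whole. The fingers move at their own pace and stop on an object; "force" is the grip in N (left out, the last holds). Time passes only in rows, so rows that repeat a pose let the fingers close. It gives the time, the measured TCP pose, the force, the opening and the grip force at its end, in the units of the state.
- bot.sense(): the state, without advancing time (a new reading comes with each control period).
- bot.get_image(name): name is "side" or "top" or "wrist"; returns a dict with "frame" (400x640x3 uint8, red, green, blue), "fx", "fy", "cx", "cy" (pixels), "world_from_camera" (4x4, takes a point from camera to world coordinates). Camera axes: x right, y down, z forward; pixel columns grow to the right and rows downward; lengths in m; the calibration is good to about 2 mm. A picture is of the moment at which its call begins. There is no depth.
- bot.finish_job(): hands the job in; it is judged then, once.
The state is a dict: "t": time; "joint_pos": joint angles; "dq": joint speeds; "effort": joint torques, N m; "eef_pos": TCP position; "orientation": TCP orientation; "wrist_force": force on the tool from outside, world axes, zero at the start; "moment": the same for the moment, N m; "width": finger opening in m; "grasp_force": force on a finger pad.
Only numpy, scipy, OpenCV 4.12 (cv2) and the standard library are available. Lean on these libraries where they do the work, as an engineer would, in place of code of your own. Each camera call takes 0.05 s, during which the arm holds its last target. There are 200 camera calls.

## Working session

There is one attempt and no reset: what is moved stays moved. The work goes in short steps, Python scripts to look and compute and a tool call to move; the robot and the scene stay as the last step left them, time stands still between calls to the robot, and variables do not carry over. Pictures are saved under pics/ and viewed, at most 14 in all, crops included, and the job is handed in when it is done.

Besides the shell and the picture viewer there is one more tool, called as name(argument=value, ...) on one line, values as JSON. move_arm: Moves the arm, as the interface text tells. Its arguments: {"type":"object","properties":{"deltas":{"type":"array"},"force":{"type":"number"}},"required":["deltas"]}

```bash
ls; mkdir -p pics
python3 - <<'E'
from cell import bot
import cv2,json
s=bot.sense(); print(s['t'],s['eef_pos'],s['orientation'],s['width'],s['wrist_force'])
for n in("top","side"):
    d=bot.get_image(n); cv2.imwrite(f"pics/{n}0.png",d["frame"][:,:,::-1]); print(n,d["fx"],d["fy"],d["cx"],d["cy"],d["world_from_camera"])
E
```

```text
pics
0.0 [ 0.30408149 -0.60196049  0.2216916 ] [-3.05438832e+00 -7.27785861e-01  8.81673073e-04] 0.08772734551776913 [-0.49760374 -0.12142795  0.06654717]
top 491.7764824531734 491.7764824531734 327.4461514744848 195.6110268004499 [[ 0.02777778 -0.99463006  0.09969672  0.40781254]
 [-0.9995382  -0.02640795  0.01503373 -0.00442442]
 [-0.01232021 -0.10006829 -0.99490429  1.19929696]
 [ 0.          0.          0.          1.        ]]
side 475.8397857543155 475.8397857543155 313.7063005398749 203.8652494467536 [[-0.86464992 -0.26233905  0.42843755  0.01093713]
 [-0.50185171  0.41213783 -0.76045202  0.99056016]
 [ 0.02292093 -0.87253689 -0.48801024  0.67250813]
 [ 0.          0.          0.          1.        ]]
```

View pics/top0.png

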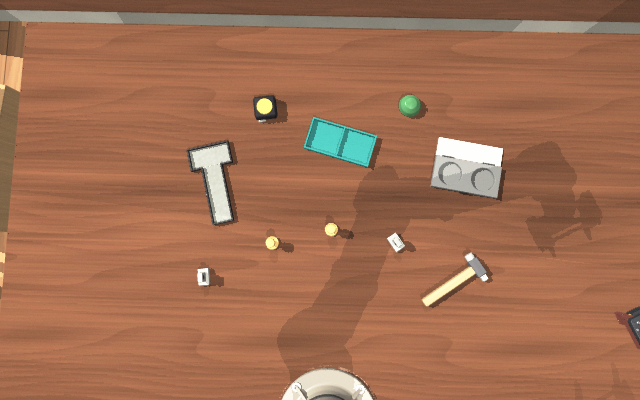

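View pics/side0.png

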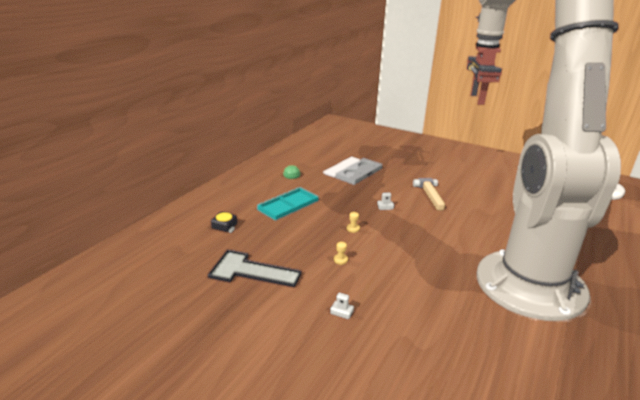

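Top view: teal tray (341,142), grey case (467,175), T tray (214,180), sliders (204,277) and (396,242), pegs (272,243) and (331,229), hammer (455,280) with its head at (477,266). The tape is at (265,107) and the paperweight at (410,105). The side view agrees.

```bash
cat > h.py <<'E'
import numpy as np,cv2
from scipy.spatial.transform import Rotation as R
from cell import bot
def ray(d,uv,z):
    uv=np.atleast_2d(np.float64(uv)); T=np.array(d["world_from_camera"])
    c=np.c_[(uv[:,0]-d["cx"])/d["fx"],(uv[:,1]-d["cy"])/d["fy"],np.ones(len(uv))]@T[:3,:3].T
    return T[:3,3]+c*((z-T[2,3])/c[:,2])[:,None]
def proj(d,p):
    T=np.array(d["world_from_camera"]); q=(np.atleast_2d(p)-T[:3,3])@T[:3,:3]
    return np.c_[d["fx"]*q[:,0]/q[:,2]+d["cx"],d["fy"]*q[:,1]/q[:,2]+d["cy"]]
def blobs(m,amin=20):
    cs,_=cv2.findContours(m.astype(np.uint8),cv2.RETR_EXTERNAL,cv2.CHAIN_APPROX_NONE)
    return sorted([c for c in cs if cv2.contourArea(c)>amin],key=cv2.contourArea,reverse=True)
def rect(d,c,z):
    p=ray(d,c[:,0,:],z)[:,:2]; (x,y),(w,h),a=cv2.minAreaRect(np.float32(p*1000))
    if w<h: w,h,a=h,w,a+90
    return np.round([x,y,w,h,a],1)
def show(n,name,box=None,s=1):
    d=bot.get_image(n); f=d["frame"][:,:,::-1]
    if box: f=f[box[1]:box[3],box[0]:box[2]]
    cv2.imwrite(name,cv2.resize(f,None,fx=s,fy=s,interpolation=cv2.INTER_CUBIC)); return d
E
python3 - <<'E'
from h import *
d=bot.get_image("top"); f=d["frame"]; hsv=cv2.cvtColor(f,cv2.COLOR_RGB2HSV); H,S,V=[hsv[...,i].astype(int) for i in range(3)]
roi=np.zeros(H.shape,bool); roi[70:320,150:530]=1
def rep(n,m,z,a=20):
    for c in blobs(m&roi,a): 
        print(n,c[:,0].mean(0).round(1),cv2.contourArea(c),rect(d,c,z))
rep("teal",(H>80)&(H<100)&(S>120),.016,300)
rep("green",(H>50)&(H<80)&(S>100),.017,100)
rep("yellow",(H>20)&(H<35)&(S>120)&(V>120),.04)
rep("grey",(S<45)&(V>60),.012)
rep("black",(V<45),.012,60)
for p in [(204,277),(396,242),(272,243),(331,229),(477,266),(440,290),(467,190),(214,180)]: print(p,hsv[p[1],p[0]])
b=[cv2.resize(f[y-35:y+35,x-35:x+35,::-1],None,fx=5,fy=5,interpolation=cv2.INTER_CUBIC) for x,y in[(204,265),(396,242),(456,280),(467,175)]]
cv2.imwrite("pics/c1.png",cv2.resize(np.vstack([np.hstack(b[:2]),np.hstack(b[2:])]),(600,600)))
E
```

```text
teal [340.  141.7] 2106.0 [659.6 -12.9 163.9  81.5  74.6]
grey [467.  167.3] 3269.0 [ 605.5 -324.5  163.2  124.6   80.9]
grey [213.1 178.2] 1990.0 [550.3 289.7 195.9 102.   14.4]
grey [476.6 266.7] 256.0 [ 365.9 -346.5   74.5   25.6   36.7]
grey [203.5 276.1] 167.0 [324.4 304.8  40.3  26.4   3.1]
grey [395.4 241.9] 157.5 [ 419.5 -153.1   39.6   25.4   34.9]
grey [261.  103.7] 61.5 [747.1 178.1  48.2  47.6   9.4]
(204, 277) [30 15 85]
(396, 242) [ 30   6 249]
(272, 243) [ 29  80 255]
(331, 229) [ 30  72 255]
(477, 266) [174   8 153]
(440, 290) [ 28  45 255]
(467, 190) [ 30  10 178]
(214, 180) [ 34  19 226]
```

View pics/c1.png

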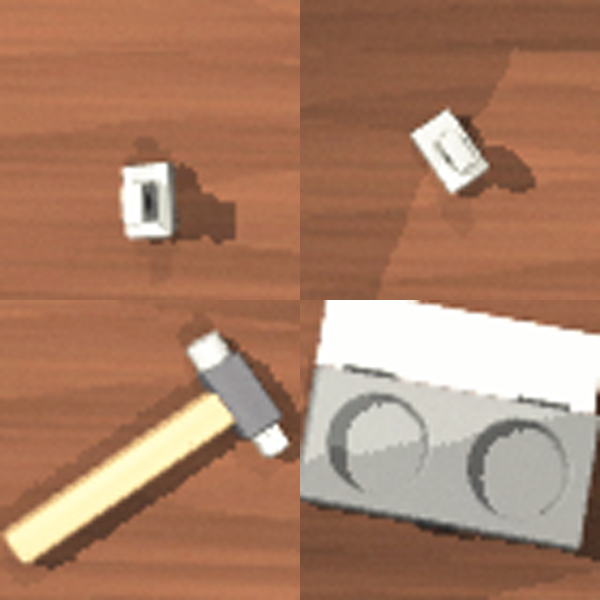

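Crops: slider_1's long side runs nearly along world x, slider_2 is turned about 35°, the hammer heads down-right in world terms, and the wells and lid hinge are clear. Next I'll refine the pegs, hammer and case, and write a planner.

```bash
cat >> h.py <<'E'
def plan(x,y,z,yaw=None):
    "tool-axis shift (cm) and turn about tool z to a downward pose; yaw (deg) = direction of the closing line, mod 180"
    s=bot.sense(); M=R.from_rotvec(s["orientation"]); m=M.as_matrix()
    cur=np.degrees(np.arctan2(m[1,1],m[0,1])); yaw=cur if yaw is None else yaw
    dy=(yaw-cur+90)%180-90
    T=R.from_euler("z",dy,degrees=True)*M; tz=T.as_matrix()[:,2]; T=R.align_vectors([[0,0,-1]],[tz])[0]*T
    print("shift",(M.inv().apply(np.array([x,y,z])-s["eef_pos"])*100).round(2),"turn",(M.inv()*T).as_rotvec().round(3),"yaw",cur.round(1),"j7",round(s["joint_pos"][6],2),"t",s["t"])
E
python3 - <<'E'
from h import *
d=bot.get_image("top"); f=d["frame"]; hsv=cv2.cvtColor(f,cv2.COLOR_RGB2HSV); H,S,V=[hsv[...,i].astype(int) for i in range(3)]
def rep(n,m,z,box,a=20):
    r=np.zeros(H.shape,bool); r[box[1]:box[3],box[0]:box[2]]=1
    for c in blobs(m&r,a):
        (u,v),rad=cv2.minEnclosingCircle(c); print(n,(round(u,1),round(v,1),round(rad,1)),cv2.contourArea(c),rect(d,c,z))
br=(V>185)&(H>18)&(H<40)
rep("peg",br,.038,(255,225,300,262)); rep("peg",br,.038,(315,212,350,250))
rep("handle",br,.020,(410,250,500,320)); rep("head",(S<45)&(V>60),.02,(455,245,500,290))
rep("case",(S<45)&(V>60)&(V<235),.016,(420,130,510,205),300); 
rep("tfloor",(S<45)&(V>150),.004,(180,130,240,230),300)
rep("tblack",(V<70),.010,(180,130,240,230),100)
rep("tape",(H>20)&(H<35)&(S>100)&(V>120),.03,(245,90,285,130)); rep("pw",(H>50)&(H<85)&(S>60),.017,(390,85,430,125))
plan(.3244,.3048,.12,93)
E
```

```text
peg (271.5, 242.4, 6.4) 107.5 [410.9 141.8  28.2  25.9   2.2]
peg (330.8, 229.0, 6.3) 107.0 [445.4   2.6  28.3  28.2  91.6]
handle (448.8, 286.7, 29.7) 436.0 [ 319.2 -277.9  140.8   19.2  125.2]
handle (469.1, 256.4, 4.1) 40.5 [ 389.6 -327.3   18.6   16.1  124.3]
handle (483.5, 277.2, 3.5) 24.5 [ 341.6 -361.2   13.9   12.8  124.2]
head (476.7, 266.8, 16.0) 256.0 [ 366.2 -344.2   74.    25.5   36.7]
case (465.8, 176.2, 36.9) 2116.0 [ 583.8 -320.1  162.6   81.8   80.8]
tfloor (216.1, 182.9, 39.1) 1399.5 [550.5 289.1 187.7  93.   14.7]
tape (264.0, 105.9, 8.2) 184.5 [741.  174.7  38.3  37.  137.4]
pw (409.3, 105.4, 10.8) 335.5 [ 754.6 -181.6   52.4   51.2  118.3]
shift [ 42.7  -80.03  10.29] turn [-0.001  0.     0.415] yaw -63.2 j7 -0.08 t 0.2
```

```bash
python3 -c "
from h import *
plan(.3475,-.318,.1,35.2)"
```

```text
shift [ 16.68 -23.4   12.23] turn [-1.000e-03  1.000e-03  1.424e+00] yaw -63.2 j7 -0.08 t 0.2
```

move_arm(deltas=[0,16.7,-23.4,12.2,0,0,1.424,0,16.7,-23.4,12.2,0,0,1.424,0,16.7,-23.4,12.2,0,0,1.424,0,16.7,-23.4,12.2,0,0,1.424,0,16.7,-23.4,12.2,0,0,1.424,0,16.7,-23.4,12.2,0,0,1.424,0,16.7,-23.4,12.2,0,0,1.424,0,16.7,-23.4,12.2,0,0,1.424,0,16.7,-23.4,12.2,0,0,1.424,0,16.7,-23.4,12.2,0,0,1.424], force=40)

```text
t: 1.45
eef_pos: [0.348, -0.3183, 0.1007]
orientation: [-2.791, 1.442, -0.0]
wrist_force: [0.5, -0.3, -0.6]
width: 0.0874
grasp_force: 0.0
```

```bash
python3 -c "
from h import *
plan(.3475,-.318,.010,35.2)
show('wrist','pics/w1.png')"
```

```text
shift [-0.05  0.02  9.07] turn [-0.    -0.     0.003] yaw -144.7 j7 -1.8 t 1.45
```

View pics/w1.png

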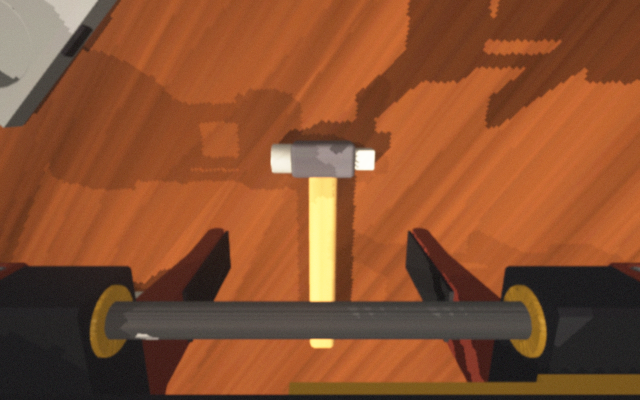

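The wrist view shows the handle centred and square between the fingers, with the head ahead at (322,158). Descend and grip.

move_arm(deltas=[0,0,0,4,0,0,0,0,0,0,7,0,0,0,0,0,0,8.4,0,0,0,0,0,0,9,0,0,0,0,0,0,9,0,0,0,1,0,0,9,0,0,0,1,0,0,9,0,0,0,1,0,0,9,0,0,0,1,0,0,9,0,0,0,1,0,0,9,0,0,0], force=45)

```text
t: 2.75
eef_pos: [0.348, -0.3183, 0.0107]
orientation: [-2.789, 1.445, -0.0]
wrist_force: [0.1, 0.6, 0.3]
width: 0.0411
grasp_force: 0.0
```

move_arm(deltas=[1,0,0,0,0,0,0,1,0,0,-1,0,0,0,1,0,0,-3,0,0,0,1,0,0,-6,0,0,0,1,0,0,-10,0,0,0,1,0,0,-13,0,0,0,1,0,0,-13,0,0,0])

```text
t: 3.62
eef_pos: [0.3493, -0.3193, 0.1432]
orientation: [2.789, -1.445, 0.008]
wrist_force: [0.1, 0.4, -0.1]
width: 0.0007
grasp_force: 0.0
```

```bash
python3 -c "
from h import *
c,s=np.cos(np.radians(14.5)),np.sin(np.radians(14.5))
x,y=.5703+.017*c,.2945+.017*s
print(x,y)
plan(x,y,.13,104.5)
show('side','pics/s1.png',(340,130,520,250),4)"
```

```text
0.5867585098864279 0.2987564600689255
shift [-36.82 -55.03   1.27] turn [ 1.000e-03 -6.000e-03 -1.209e+00] yaw -144.8 j7 -1.83 t 3.625
```

View pics/s1.png

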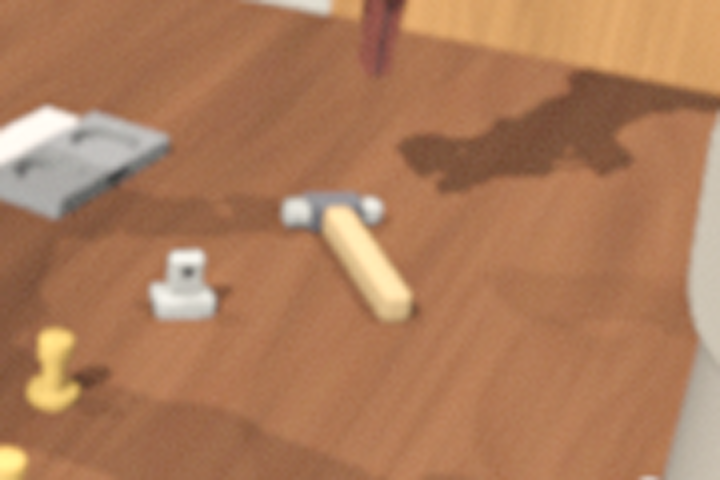

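The fingers had not finished closing when I lifted (they need about 1 s), so they came up empty; the hammer is still flat. I'll measure it again and retry.

Run:
```python
from h import *
d=bot.get_image("top"); f=d["frame"]; hsv=cv2.cvtColor(f,cv2.COLOR_RGB2HSV); H,S,V=[hsv[...,i].astype(int) for i in range(3)]
r=np.zeros(H.shape,bool); r[250:320,410:500]=1
for c in blobs((V>185)&(H>18)&(H<40)&r): print(c[:,0].mean(0),rect(d,c,.02))
plan(.3475,-.318,.011,35.2)
```

```text
[449.00862069 282.17241379] [ 325.2 -274.8  142.4   19.9  125.7]
[497.50980392 283.54901961] [ 328.6 -392.1   58.2    9.4  179.6]
shift [-0.03  0.02 12.97] turn [-0. -0.  0.] yaw -144.8 j7 -1.83 t 3.725
```

move_arm(deltas=[0,0,-0.6,0,0,0,0,0,0,-0.6,0,0,0,0,0,0,-0.6,0,0,0,0,0,0,-0.6,0,0,0,0,0,0,-0.6,0,0,0,0,0,0,-0.6,4,0,0,0,0,0,-0.6,8,0,0,0,0,0,-0.6,11,0,0,0,0,0,-0.6,12.4,0,0,0,0,0,-0.6,12.9,0,0,0])

```text
t: 4.97
eef_pos: [0.3528, -0.3149, 0.0114]
orientation: [-2.789, 1.446, 0.001]
wrist_force: [0.3, 0.5, 0.9]
width: 0.0877
grasp_force: 0.0
```

move_arm(deltas=[1,0,0,0,0,0,0,1,0,0,0,0,0,0,1,0,0,0,0,0,0,1,0,0,0,0,0,0,1,0,0,0,0,0,0,1,0,0,0,0,0,0,1,0,0,0,0,0,0,1,0,0,0,0,0,0,1,0,0,0,0,0,0,1,0,0,0,0,0,0])

```text
t: 6.22
eef_pos: [0.3527, -0.315, 0.0116]
orientation: [2.789, -1.446, -0.0]
wrist_force: [-0.4, -1.0, -0.1]
width: 0.0195
grasp_force: 44.9
```

Gripped. Lift.

move_arm(deltas=[1,0,0,-1,0,0,0,1,0,0,-3,0,0,0,1,0,0,-6,0,0,0,1,0,0,-10,0,0,0,1,0,0,-12,0,0,0,1,0,0,-12,0,0,0])

```text
t: 6.98
eef_pos: [0.3539, -0.3153, 0.1333]
orientation: [-2.789, 1.445, -0.006]
wrist_force: [-0.2, -0.6, -2.9]
width: 0.0196
grasp_force: 44.9
```

```bash
python3 -c "
from h import *
plan(.5868,.2988,.13,104.5)
show('wrist','pics/w2.png')"
```

```text
shift [-36.72 -54.45   0.31] turn [ 0.    -0.004 -1.209] yaw -144.8 j7 -1.83 t 6.975
```

View pics/w2.png

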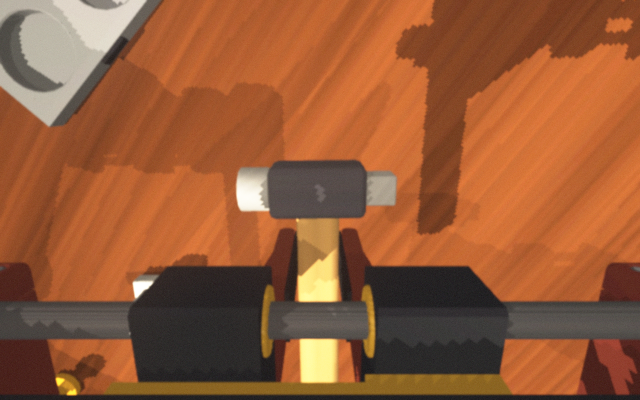

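The hammer is held level and its head (318,188) is square to the fingers. I'll measure the grip offset and carry it across.

move_arm(deltas=[1,-36.7,-54.5,0.3,0,0,-1.209,1,-36.7,-54.5,0.3,0,0,-1.209,1,-36.7,-54.5,0.3,0,0,-1.209,1,-36.7,-54.5,0.3,0,0,-1.209,1,-36.7,-54.5,0.3,0,0,-1.209,1,-36.7,-54.5,0.3,0,0,-1.209,1,-36.7,-54.5,0.3,0,0,-1.209,1,-36.7,-54.5,0.3,0,0,-1.209,1,-36.7,-54.5,0.3,0,0,-1.209,1,-36.7,-54.5,0.3,0,0,-1.209])

```text
t: 8.28
eef_pos: [0.5746, 0.2707, 0.1267]
orientation: [3.116, 0.396, -0.005]
wrist_force: [0.7, 0.4, -1.6]
width: 0.0193
grasp_force: 44.9
```

move_arm(deltas=[1,0,0,0,0,0,0,1,0,0,0,0,0,0,1,0,0,0,0,0,0,1,0,0,0,0,0,0])

```text
t: 8.78
eef_pos: [0.5751, 0.2677, 0.1287]
orientation: [3.116, 0.393, -0.001]
wrist_force: [0.7, 0.3, -2.2]
width: 0.0195
grasp_force: 44.9
```

```bash
python3 -c "
from h import *
s=bot.sense(); d=show('wrist','pics/w3.png'); z=s['eef_pos'][2]+.0125
p=ray(d,[(318,217)],z)[0]; M=R.from_rotvec(s['orientation']); print('head rear rel TCP',M.inv().apply(p-s['eef_pos'])*1000)
plan(.5868,.2988,.016,104.5)"
```

```text
head rear rel TCP [ 21.86814361   0.46374798 -12.50844435]
shift [ 1.89 -2.69 11.29] turn [ 0.     0.    -0.002] yaw -75.6 j7 -1.95 t 8.825
```

View pics/w3.png

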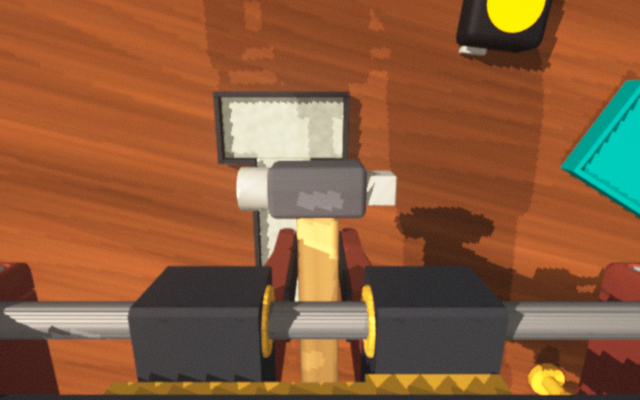

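The grip is 16 mm ahead of the hammer's origin, as planned. The tray's head bay is at (282,127), to be reached by the remaining shift. I'll shift, then descend.

move_arm(deltas=[1,1.9,-2.7,0,0,0,0,1,1.9,-2.7,0,0,0,0,1,1.9,-2.7,4,0,0,0,1,1.9,-2.7,7,0,0,0,1,1.9,-2.7,8,0,0,0,1,1.9,-2.7,9,0,0,0,1,1.9,-2.7,9,0,0,0])

```text
t: 9.7
eef_pos: [0.5869, 0.3, 0.039]
orientation: [3.117, 0.396, 0.0]
wrist_force: [0.5, 0.3, -1.8]
width: 0.0199
grasp_force: 44.9
```

```bash
python3 -c "
from h import *
plan(.586,.2986,.0165,104.5)
show('side','pics/s2.png',(180,200,340,310),4)"
```

```text
shift [-0.12  0.11  2.25] turn [ 0. -0. -0.] yaw -75.5 j7 -2.0 t 9.7
```

View pics/s2.png

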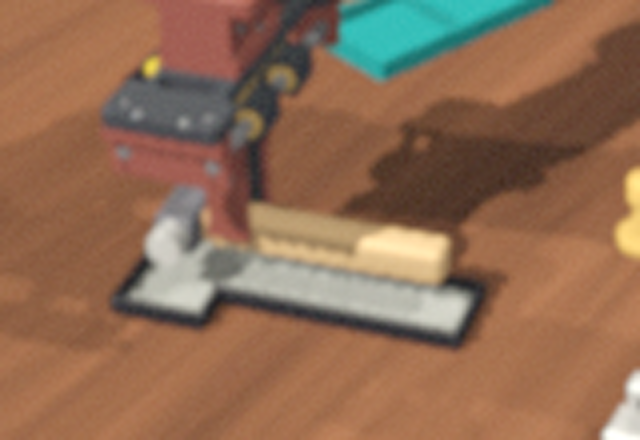

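The hammer hangs level above the T tray and lined up with it. Lower.

move_arm(deltas=[1,-0.1,0.1,0.8,0,0,0,1,-0.1,0.1,1.5,0,0,0,1,-0.1,0.1,2,0,0,0,1,-0.1,0.1,2.25,0,0,0,1,-0.1,0.1,2.25,0,0,0])

```text
t: 10.38
eef_pos: [0.586, 0.299, 0.0162]
orientation: [3.117, 0.396, -0.0]
wrist_force: [0.0, -0.8, -0.8]
width: 0.0193
grasp_force: 44.9
```

move_arm(deltas=[0,0,0,0,0,0,0,0,0,0,0,0,0,0,0,0,0,0,0,0,0,0,0,0,0,0,0,0,0,0,0,0,0,0,0,0,0,0,-2,0,0,0,0,0,0,-5,0,0,0,0,0,0,-10,0,0,0,0,0,0,-12,0,0,0,0,0,0,-12,0,0,0])

```text
t: 11.62
eef_pos: [0.587, 0.2995, 0.1385]
orientation: [-3.115, -0.396, -0.006]
wrist_force: [-0.8, -0.2, -0.8]
width: 0.0877
grasp_force: 0.0
```

```bash
python3 -c "
from h import *
plan(.3244,.3048,.10,93)"
```

```text
shift [-25.31  -7.08   3.76] turn [-0.001 -0.004  0.2  ] yaw -75.5 j7 -1.98 t 11.625
```

Next, slider_1.

move_arm(deltas=[0,-25.3,-7.1,3.7,0,0,0.2,0,-25.3,-7.1,3.7,0,0,0.2,0,-25.3,-7.1,3.7,0,0,0.2,0,-25.3,-7.1,3.7,0,0,0.2,0,-25.3,-7.1,3.7,0,0,0.2,0,-25.3,-7.1,3.7,0,0,0.2,0,-25.3,-7.1,3.7,0,0,0.2,0,-25.3,-7.1,3.7,0,0,0.2])

```text
t: 12.62
eef_pos: [0.3249, 0.3045, 0.0993]
orientation: [-3.14, -0.079, -0.001]
wrist_force: [-0.0, 0.3, 0.5]
width: 0.0875
grasp_force: 0.0
```

```bash
python3 -c "
from h import *
plan(.3244,.3048,.018,93)
f1=bot.get_image('wrist')['frame']; f2=bot.get_image('top')['frame'][120:240,170:260]
cv2.imwrite('pics/w4.png',np.vstack([cv2.resize(f1,(400,250)),cv2.resize(f2,(400,533))[:340]])[:,:,::-1])"
```

```text
shift [-0.05 -0.03  8.13] turn [-0.    -0.001 -0.002] yaw -87.1 j7 -2.51 t 12.625
```

View pics/w4.png

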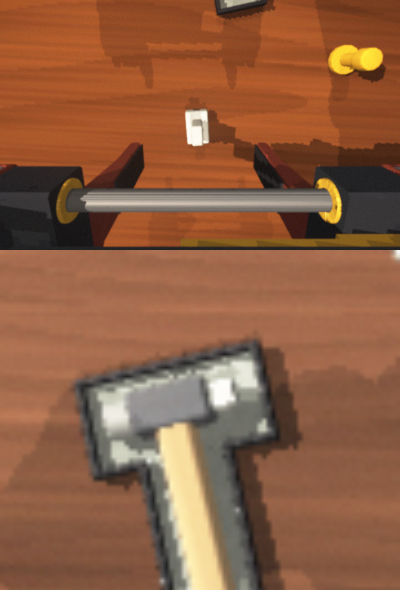

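The hammer lies properly in the T tray. Slider_1 is centred between the fingers at about (315,203) in the wrist frame. Descend and grip.

move_arm(deltas=[0,0,0,4,0,0,0,0,0,0,7,0,0,0,0,0,0,8,0,0,0,0,0,0,8.1,0,0,0,0,0,0,8.1,0,0,0], force=20)

```text
t: 13.35
eef_pos: [0.3239, 0.305, 0.0191]
orientation: [-3.139, -0.082, -0.002]
wrist_force: [0.1, -0.0, -0.2]
width: 0.0881
grasp_force: 0.0
```

move_arm(deltas=[1,0,0,0,0,0,0,1,0,0,0,0,0,0,1,0,0,0,0,0,0,1,0,0,0,0,0,0,1,0,0,0,0,0,0,1,0,0,0,0,0,0,1,0,0,0,0,0,0,1,0,0,0,0,0,0,1,0,0,0,0,0,0,1,0,0,0,0,0,0])

```text
t: 14.6
eef_pos: [0.3233, 0.3045, 0.0183]
orientation: [-3.14, -0.083, -0.0]
wrist_force: [0.4, 0.5, -0.3]
width: 0.0119
grasp_force: 20.0
```

move_arm(deltas=[1,0,0,-2,0,0,0,1,0,0,-6,0,0,0,1,0,0,-10,0,0,0,1,0,0,-10,0,0,0])

```text
t: 15.1
eef_pos: [0.3246, 0.3058, 0.1207]
orientation: [-3.137, -0.082, -0.006]
wrist_force: [0.4, -0.6, -1.6]
width: 0.0122
grasp_force: 20.0
```

```bash
python3 -c "
from h import *
plan(.6702,.0257,.12)"
```

```text
shift [33.04 29.78  0.1 ] turn [-0.004 -0.004  0.   ] yaw -87.0 j7 -2.5 t 15.1
```

move_arm(deltas=[1,33,29.8,0,0,0,0,1,33,29.8,0,0,0,0,1,33,29.8,0,0,0,0,1,33,29.8,0,0,0,0,1,33,29.8,0,0,0,0,1,33,29.8,0,0,0,0,1,33,29.8,0,0,0,0,1,33,29.8,0,0,0,0,1,33,29.8,0,0,0,0,1,33,29.8,0,0,0,0])

```text
t: 16.35
eef_pos: [0.667, 0.0263, 0.1175]
orientation: [-3.14, -0.087, 0.003]
wrist_force: [-0.5, 0.4, -0.9]
width: 0.0123
grasp_force: 20.0
```

```bash
python3 -c "
from h import *
plan(.6702,.0257,.0235)"
```

```text
shift [0.33 0.09 9.4 ] turn [-0.001  0.002 -0.   ] yaw -86.8 j7 -1.68 t 16.35
```

move_arm(deltas=[1,0.3,0.1,3,0,0,0,1,0.3,0.1,6,0,0,0,1,0.3,0.1,8,0,0,0,1,0.3,0.1,8.9,0,0,0,1,0.3,0.1,9.4,0,0,0,1,0.3,0.1,9.4,0,0,0])

```text
t: 17.1
eef_pos: [0.672, 0.0235, 0.0248]
orientation: [-3.14, -0.083, -0.001]
wrist_force: [-0.2, -0.9, -0.2]
width: 0.012
grasp_force: 20.0
```

move_arm(deltas=[1,0,0,0.1,0,0,0,1,0,0,0.1,0,0,0,0,0,0,0.1,0,0,0,0,0,0,0.1,0,0,0,0,0,0,0.1,0,0,0,0,0,0,0.1,0,0,0,0,0,0,-1,0,0,0,0,0,0,-5,0,0,0,0,0,0,-8,0,0,0,0,0,0,-8,0,0,0])

```text
t: 18.35
eef_pos: [0.6739, 0.0236, 0.1079]
orientation: [-3.14, -0.082, -0.01]
wrist_force: [0.1, 0.4, -0.1]
width: 0.0866
grasp_force: 0.0
```

```bash
python3 -c "
from h import *
plan(.4195,-.1531,.10,124.9)"
```

```text
shift [-26.33  16.31   0.62] turn [ 0.001 -0.006 -0.557] yaw -87.0 j7 -1.68 t 18.35
```

move_arm(deltas=[0,-26.3,16.3,0.6,0,0,-0.557,0,-26.3,16.3,0.6,0,0,-0.557,0,-26.3,16.3,0.6,0,0,-0.557,0,-26.3,16.3,0.6,0,0,-0.557,0,-26.3,16.3,0.6,0,0,-0.557,0,-26.3,16.3,0.6,0,0,-0.557,0,-26.3,16.3,0.6,0,0,-0.557,0,-26.3,16.3,0.6,0,0,-0.557,0,-26.3,16.3,0.6,0,0,-0.557])

```text
t: 19.48
eef_pos: [0.4186, -0.1524, 0.0982]
orientation: [-2.996, -0.946, -0.001]
wrist_force: [-0.2, -0.7, -0.8]
width: 0.088
grasp_force: 0.0
```

```bash
python3 -c "
from h import *
plan(.4195,-.1531,.0185,124.9)
f1=bot.get_image('wrist')['frame']; f2=bot.get_image('side')['frame'][160:240,240:340]
cv2.imwrite('pics/w5.png',np.vstack([cv2.resize(f1,(400,250)),cv2.resize(f2,(400,320))])[:,:,::-1])"
```

```text
shift [0.03 0.11 7.97] turn [-0.    -0.     0.003] yaw -54.9 j7 -0.83 t 19.475
```

View pics/w5.png

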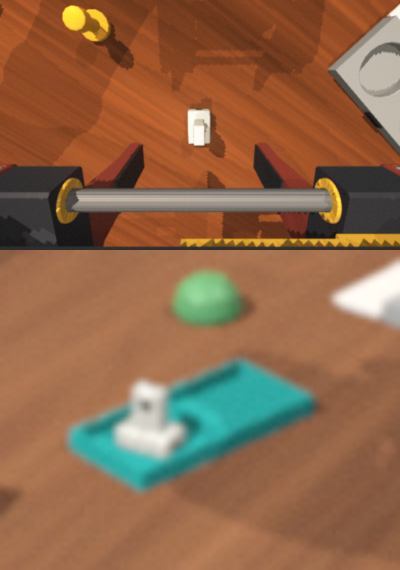

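Slider_1 stands in the left bay, and slider_2 is centred between the fingers.

move_arm(deltas=[0,0,0.1,4,0,0,0,0,0,0.1,7,0,0,0,0,0,0.1,7.8,0,0,0,0,0,0.1,8,0,0,0,0,0,0.1,8,0,0,0])

```text
t: 20.2
eef_pos: [0.4189, -0.1542, 0.0191]
orientation: [2.996, 0.943, 0.002]
wrist_force: [0.5, 0.1, -0.0]
width: 0.0879
grasp_force: 0.0
```

move_arm(deltas=[1,0,0,0,0,0,0,1,0,0,0,0,0,0,1,0,0,0,0,0,0,1,0,0,0,0,0,0,1,0,0,0,0,0,0,1,0,0,0,0,0,0,1,0,0,0,0,0,0,1,0,0,0,0,0,0,1,0,0,0,0,0,0,1,0,0,0,0,0,0])

```text
t: 21.45
eef_pos: [0.4181, -0.1541, 0.0183]
orientation: [-2.997, -0.943, 0.0]
wrist_force: [-0.4, 0.6, -0.5]
width: 0.0124
grasp_force: 20.0
```

move_arm(deltas=[1,0,0,-2,0,0,0,1,0,0,-6,0,0,0,1,0,0,-10,0,0,0,1,0,0,-10,0,0,0])

```text
t: 21.95
eef_pos: [0.4201, -0.1547, 0.1208]
orientation: [2.994, 0.942, 0.008]
wrist_force: [0.3, 0.3, -1.2]
width: 0.0118
grasp_force: 20.0
```

```bash
python3 -c "
from h import *
plan(.649,-.0515,.12)"
```

```text
shift [24.67  4.64  0.19] turn [ 0.005 -0.004  0.   ] yaw -55.1 j7 -0.82 t 21.95
```

move_arm(deltas=[1,24.7,4.6,0,0,0,0,1,24.7,4.6,0,0,0,0,1,24.7,4.6,0,0,0,0,1,24.7,4.6,0,0,0,0,1,24.7,4.6,0,0,0,0,1,24.7,4.6,0,0,0,0,1,24.7,4.6,0,0,0,0])

```text
t: 22.82
eef_pos: [0.6453, -0.0518, 0.1176]
orientation: [2.997, 0.941, -0.003]
wrist_force: [-0.3, 0.2, -1.1]
width: 0.0122
grasp_force: 20.0
```

```bash
python3 -c "
from h import *
plan(.649,-.0515,.0232)"
```

```text
shift [0.35 0.19 9.44] turn [-0.     0.002  0.   ] yaw -55.2 j7 -1.09 t 22.825
```

move_arm(deltas=[1,0.1,0.1,3,0,0,0,1,0.1,0.1,6,0,0,0,1,0.1,0.1,8,0,0,0,1,0.1,0.1,9,0,0,0,1,0.1,0.1,9.5,0,0,0,1,0.1,0.1,9.5,0,0,0,1,0.1,0.1,9.5,0,0,0])

```text
t: 23.7
eef_pos: [0.649, -0.0505, 0.0242]
orientation: [2.996, 0.943, 0.002]
wrist_force: [0.1, 0.2, -0.6]
width: 0.0119
grasp_force: 20.0
```

move_arm(deltas=[1,0,0,0.1,0,0,0,1,0,0,0.1,0,0,0,0,0,0,0.1,0,0,0,0,0,0,0.1,0,0,0,0,0,0,0.1,0,0,0,0,0,0,0.1,0,0,0,0,0,0,-1,0,0,0,0,0,0,-5,0,0,0,0,0,0,-8,0,0,0,0,0,0,-8,0,0,0])

```text
t: 24.95
eef_pos: [0.6506, -0.0505, 0.1069]
orientation: [2.995, 0.942, 0.009]
wrist_force: [0.4, 0.1, -0.5]
width: 0.0862
grasp_force: 0.0
```

```bash
python3 -c "
from h import *
plan(.446,.003,.10)"
```

```text
shift [-13.71 -16.11   0.56] turn [ 0.004 -0.005 -0.   ] yaw -55.1 j7 -1.1 t 24.95
```

move_arm(deltas=[0,-13.7,-16.1,0.6,0,0,0,0,-13.7,-16.1,0.6,0,0,0,0,-13.7,-16.1,0.6,0,0,0,0,-13.7,-16.1,0.6,0,0,0,0,-13.7,-16.1,0.6,0,0,0,0,-13.7,-16.1,0.6,0,0,0,0,-13.7,-16.1,0.6,0,0,0])

```text
t: 25.82
eef_pos: [0.4452, 0.0028, 0.0973]
orientation: [-2.997, -0.942, -0.001]
wrist_force: [0.1, 0.0, 0.0]
width: 0.0878
grasp_force: 0.0
```

Run:
```python
from h import *
d=bot.get_image('wrist'); f1=d['frame'].copy()
for z in(.003,.046): u=proj(d,[(.446,.003,z)])[0]; print(u); cv2.circle(f1,tuple(int(v) for v in u),3,(255,0,0),-1)
f2=bot.get_image('side')['frame'][160:240,240:340]
cv2.imwrite('pics/w6.png',np.vstack([cv2.resize(f1,(480,300)),cv2.resize(f2,(480,300))])[:,:,::-1])
plan(.446,.003,.0195)
```

```text
[317.37593126 198.27810727]
[317.34053621 216.32225382]
shift [0.12 0.06 7.77] turn [-0. -0.  0.] yaw -55.1 j7 -1.23 t 25.925
```

View pics/w6.png

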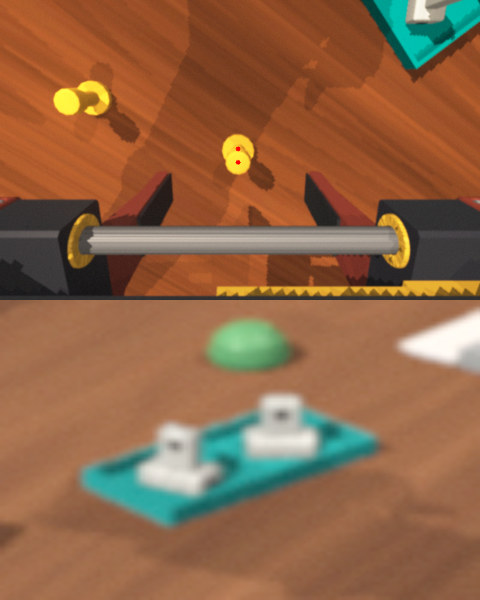

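Both sliders stand upright in the teal tray. The projected peg axis (317,216) falls on the knob, so the estimate is right. Grip it.

move_arm(deltas=[0,0.1,0,4,0,0,0,0,0.1,0,7,0,0,0,0,0.1,0,7.7,0,0,0,0,0.1,0,7.8,0,0,0,0,0.1,0,7.8,0,0,0])

```text
t: 26.55
eef_pos: [0.4455, 0.0036, 0.0201]
orientation: [2.996, 0.943, 0.002]
wrist_force: [-0.6, 1.3, -0.4]
width: 0.0875
grasp_force: 0.0
```

move_arm(deltas=[1,0,0,0,0,0,0,1,0,0,0,0,0,0,1,0,0,0,0,0,0,1,0,0,0,0,0,0,1,0,0,0,0,0,0,1,0,0,0,0,0,0,1,0,0,0,0,0,0,1,0,0,0,0,0,0,1,0,0,0,0,0,0])

```text
t: 27.68
eef_pos: [0.4447, 0.0035, 0.0193]
orientation: [-2.997, -0.943, 0.0]
wrist_force: [0.2, 0.3, 0.0]
width: 0.0216
grasp_force: 20.0
```

move_arm(deltas=[1,0,0,-2,0,0,0,1,0,0,-6,0,0,0,1,0,0,-10,0,0,0,1,0,0,-10,0,0,0])

```text
t: 28.18
eef_pos: [0.4467, 0.0037, 0.1218]
orientation: [2.995, 0.942, 0.009]
wrist_force: [0.6, 0.7, -0.9]
width: 0.0217
grasp_force: 20.0
```

```bash
python3 -c "
from h import *
plan(.5889,-.2809,.12)"
```

```text
shift [-4.63 31.47  0.25] turn [ 0.003 -0.005 -0.   ] yaw -55.1 j7 -1.21 t 28.175
```

move_arm(deltas=[1,-4.6,31.5,0,0,0,0,1,-4.6,31.5,0,0,0,0,1,-4.6,31.5,0,0,0,0,1,-4.6,31.5,0,0,0,0,1,-4.6,31.5,0,0,0,0,1,-4.6,31.5,0,0,0,0,1,-4.6,31.5,0,0,0,0,1,-4.6,31.5,0,0,0,0,1,-4.6,31.5,0,0,0,0])

```text
t: 29.3
eef_pos: [0.5872, -0.2793, 0.1193]
orientation: [-2.995, -0.946, 0.0]
wrist_force: [-0.0, 0.2, -0.4]
width: 0.0214
grasp_force: 20.0
```

```bash
python3 -c "
from h import *
plan(.5889,-.2809,.0245)"
```

```text
shift [0.05 0.23 9.48] turn [-0.001 -0.     0.   ] yaw -54.9 j7 -0.69 t 29.3
```

move_arm(deltas=[1,0,0.1,3,0,0,0,1,0,0.1,6,0,0,0,1,0,0.1,8,0,0,0,1,0,0.1,9,0,0,0,1,0,0.1,9.5,0,0,0,1,0,0.1,9.5,0,0,0,1,0,0.1,9.5,0,0,0])

```text
t: 30.18
eef_pos: [0.5885, -0.2822, 0.0252]
orientation: [2.996, 0.943, 0.002]
wrist_force: [-0.3, -0.2, -0.0]
width: 0.0214
grasp_force: 20.0
```

move_arm(deltas=[1,0,0,0.1,0,0,0,1,0,0,0.1,0,0,0,0,0,0,0.1,0,0,0,0,0,0,0.1,0,0,0,0,0,0,0.1,0,0,0,0,0,0,0.1,0,0,0,0,0,0,-1,0,0,0,0,0,0,-5,0,0,0,0,0,0,-8,0,0,0,0,0,0,-8,0,0,0])

```text
t: 31.42
eef_pos: [0.59, -0.2827, 0.1079]
orientation: [2.993, 0.942, 0.007]
wrist_force: [0.6, 0.4, -0.5]
width: 0.0878
grasp_force: 0.0
```

```bash
python3 -c "
from h import *
plan(.411,.144,.10)"
```

```text
shift [  9.75 -45.23   0.59] turn [ 0.005 -0.003  0.   ] yaw -55.1 j7 -0.69 t 31.425
```

move_arm(deltas=[0,9.75,-45.2,0.6,0,0,0,0,9.75,-45.2,0.6,0,0,0,0,9.75,-45.2,0.6,0,0,0,0,9.75,-45.2,0.6,0,0,0,0,9.75,-45.2,0.6,0,0,0,0,9.75,-45.2,0.6,0,0,0,0,9.75,-45.2,0.6,0,0,0,0,9.75,-45.2,0.6,0,0,0,0,9.75,-45.2,0.6,0,0,0,0,9.75,-45.2,0.6,0,0,0])

```text
t: 32.67
eef_pos: [0.4091, 0.1433, 0.098]
orientation: [2.997, 0.941, -0.001]
wrist_force: [-0.6, -1.0, -0.1]
width: 0.0876
grasp_force: 0.0
```

Run:
```python
from h import *
d=bot.get_image('wrist'); f1=d['frame'].copy()
for z in(.003,.046): u=proj(d,[(.411,.144,z)])[0]; print(u); cv2.circle(f1,tuple(int(v) for v in u),3,(255,0,0),-1)
f2=bot.get_image('side')['frame'][140:200,310:400]
cv2.imwrite('pics/w7.png',np.vstack([cv2.resize(f1,(480,300)),cv2.resize(f2,(450,300))[:,:480] if 0 else cv2.resize(f2,(480,300))])[:,:,::-1])
plan(.411,.144,.0195)
```

```text
[317.65602297 196.46821203]
[317.68052524 214.24847852]
shift [0.19 0.   7.86] turn [ 0.     0.001 -0.   ] yaw -55.2 j7 -1.58 t 32.775
```

View pics/w7.png

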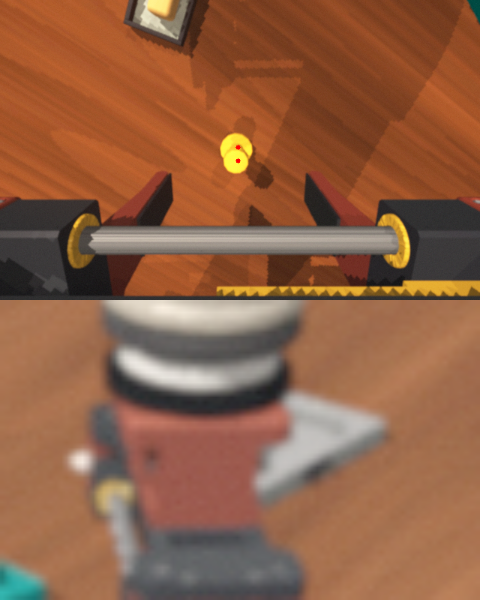

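The peg is where projected (knob at 317,214). The side view of the case is blocked by the arm, so I'll check the wells later. Grip.

move_arm(deltas=[0,0.1,0,4,0,0,0,0,0.1,0,7,0,0,0,0,0.1,0,7.8,0,0,0,0,0.1,0,7.9,0,0,0,0,0.1,0,7.9,0,0,0])

```text
t: 33.4
eef_pos: [0.4106, 0.1451, 0.0201]
orientation: [-2.997, -0.942, -0.002]
wrist_force: [-0.2, 0.3, 0.6]
width: 0.0876
grasp_force: 0.0
```

move_arm(deltas=[1,0,0,0,0,0,0,1,0,0,0,0,0,0,1,0,0,0,0,0,0,1,0,0,0,0,0,0,1,0,0,0,0,0,0,1,0,0,0,0,0,0,1,0,0,0,0,0,0,1,0,0,0,0,0,0,1,0,0,0,0,0,0])

```text
t: 34.52
eef_pos: [0.4098, 0.145, 0.0193]
orientation: [2.997, 0.943, -0.0]
wrist_force: [0.3, -0.5, -1.2]
width: 0.0217
grasp_force: 20.0
```

move_arm(deltas=[1,0,0,-2,0,0,0,1,0,0,-6,0,0,0,1,0,0,-10,0,0,0,1,0,0,-10,0,0,0])

```text
t: 35.02
eef_pos: [0.4117, 0.1458, 0.1217]
orientation: [-2.997, -0.942, -0.009]
wrist_force: [-1.0, -1.0, -1.5]
width: 0.022
grasp_force: 20.0
```

```bash
python3 -c "
from h import *
plan(.5761,-.3599,.12)"
```

```text
shift [-15.47  50.88   0.17] turn [ 0.002 -0.006  0.   ] yaw -55.1 j7 -1.56 t 35.025
```

move_arm(deltas=[1,-15.5,50.9,0,0,0,0,1,-15.5,50.9,0,0,0,0,1,-15.5,50.9,0,0,0,0,1,-15.5,50.9,0,0,0,0,1,-15.5,50.9,0,0,0,0,1,-15.5,50.9,0,0,0,0,1,-15.5,50.9,0,0,0,0,1,-15.5,50.9,0,0,0,0,1,-15.5,50.9,0,0,0,0,1,-15.5,50.9,0,0,0,0])

```text
t: 36.28
eef_pos: [0.5729, -0.364, 0.117]
orientation: [-2.999, -0.937, 0.004]
wrist_force: [-0.2, 1.2, -1.2]
width: 0.0218
grasp_force: 20.0
```

```bash
python3 -c "
from h import *
plan(.5761,-.3599,.0242)"
```

```text
shift [ 0.52 -0.15  9.28] turn [-0.001  0.002 -0.   ] yaw -55.3 j7 -0.55 t 36.275
```

move_arm(deltas=[1,0.1,0,3,0,0,0,1,0.1,0,3,0,0,0,1,0.1,0,6,0,0,0,1,0.1,0,6,0,0,0])

```text
t: 36.78
eef_pos: [0.5736, -0.3586, 0.0577]
orientation: [-2.993, -0.944, 0.005]
wrist_force: [-0.3, -0.0, -0.0]
width: 0.0213
grasp_force: 20.0
```

```bash
python3 -c "
from h import *
plan(.5761,-.3599,.0242)"
```

```text
shift [0.14 0.27 3.35] turn [-0.004  0.002  0.   ] yaw -55.0 j7 -0.56 t 36.775
```

move_arm(deltas=[1,0,0.1,1.5,0,0,0,1,0,0.1,2.6,0,0,0,1,0,0.1,3.4,0,0,0,1,0,0.1,3.5,0,0,0,1,0,0.1,3.5,0,0,0])

```text
t: 37.4
eef_pos: [0.5758, -0.3613, 0.0245]
orientation: [2.997, 0.943, 0.0]
wrist_force: [0.1, 0.5, 0.5]
width: 0.0215
grasp_force: 20.0
```

move_arm(deltas=[1,0,0,0.1,0,0,0,0,0,0,0.1,0,0,0,0,0,0,0.1,0,0,0,0,0,0,0.1,0,0,0,0,0,0,0.1,0,0,0,0,0,0,-1,0,0,0,0,0,0,-5,0,0,0,0,0,0,-10,0,0,0,0,0,0,-15,0,0,0,0,0,0,-15,0,0,0])

```text
t: 38.65
eef_pos: [0.5784, -0.3628, 0.1804]
orientation: [2.99, 0.94, 0.011]
wrist_force: [-0.5, -0.7, 0.1]
width: 0.0878
grasp_force: 0.0
```

move_arm(deltas=[0,-25,10,0,0,0,0,0,-25,10,0,0,0,0,0,-25,10,0,0,0,0,0,-25,10,0,0,0,0,0,-25,10,0,0,0,0,0,-25,10,0,0,0,0,0,-25,10,0,0,0,0,0,-25,10,0,0,0,0])

```text
t: 39.65
eef_pos: [0.4302, -0.5841, 0.1743]
orientation: [-2.994, -0.948, -0.002]
wrist_force: [0.6, 0.7, 0.6]
width: 0.0879
grasp_force: 0.0
```

Run:
```python
from h import *
print(bot.sense()["eef_pos"])
d=bot.get_image('top'); f=d['frame']; g=bot.get_image('side')['frame'][140:300,190:410]
cv2.imwrite('pics/f.png',np.vstack([cv2.resize(f[80:240,170:520],(700,320)),cv2.resize(g,(385,280))[:, :] if 0 else cv2.resize(g,(700,280))])[:,:,::-1])
hsv=cv2.cvtColor(f,cv2.COLOR_RGB2HSV); H,S,V=[hsv[...,i].astype(int) for i in range(3)]
def rep(n,m,z,box):
    r=np.zeros(H.shape,bool); r[box[1]:box[3],box[0]:box[2]]=1
    for c in blobs(m&r): print(n,rect(d,c,z))
rep("tape",(H>20)&(H<35)&(S>100)&(V>120),.03,(245,90,285,130)); rep("pw",(H>50)&(H<85)&(S>60),.017,(390,85,430,125))
rep("peg",(S>60)&(V>120)&(H>15)&(H<40),.03,(435,160,500,198))
```

```text
[ 0.43023809 -0.5841356   0.17432405]
tape [741.7 174.1  39.2  37.5  91.4]
pw [ 754.6 -181.6   52.1   51.5  116.9]
peg [ 573.5 -357.2   38.4   31.3   91.5]
peg [ 586.  -279.8   36.1   31.4   91.5]
```

View pics/f.png

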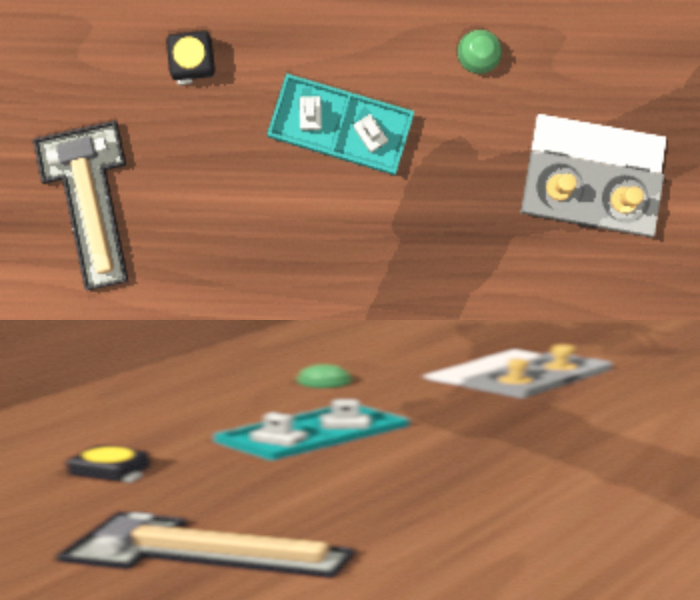

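All five items are in place and upright, and the bystanders have not moved. Handing in.

```bash
python3 -c "
from cell import bot
print(bot.finish_job())"
```

```text
the job is handed in; nothing more can be done
None
```

I handed the job in at about 40 s. The last pictures showed both sliders upright in the teal bays, both pegs upright in the wells, the hammer flat in the T tray, and the paperweight and tape measure where they started; the hand-in gave no verdict.

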